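# Lock the blue paint pot

### The arm

A 7-joint arm with a two-finger parallel gripper is mounted at the origin on the work surface. World frame = base frame: x ahead of the robot, y to its left, z up, the work surface at z = 0. Lengths are in m, angles in degrees, forces in N, time in s.
With the tool pointing down it reaches from about 0.4 to 0.85 m from the base axis. Payload 4.5 kg.
Tool frame: the origin (TCP) lies between the finger pads; the fingertips stand 8 mm ahead of it and the grasp point (between the pads) lies 11 mm behind it; y points along the fingers, x is the direction in which the jaws open and shut, and the axes are right-handed (so a half turn about y gives the same grasp; the last joint's range is limited). The gripper opens to 85 mm and grips with 20 to 120 N. Pads are 22 mm wide; open, the fingers measure 114 mm over their backs; the gripper's body (76 mm by 85 mm) begins 54 mm behind the grasp point. The pads swing forward as they close: fully open they stand 13 mm farther back than shut.
Start: joints at [-67.792, 39.483, -11.15, 89.685, 9.013, 51.709, -12.324], TCP at [0.217, 0.586, 0.213] pointing down, gripper open.
Joint ranges: [-172.22, 172.22], [-26.19, 119.32], [-84.43, 86.54], [7.71, 146.69], [-57.33, 237.33], [2.42, 119.75], [-152.13, 152.13]. Speed limits (degrees/s): [147.25, 147.25, 180, 180, 180, 180, 180].

### API

Orientations are given as a 3x3 rotation matrix whose columns are the frame's x, y, z axes.
In Python, from workcell import get_state, capture, camera_model, manip, search_frame, silhouettes, landmark_of gives the robot as it stands. The module is installed in compiled form; this text tells all that it offers.
- The arm moves only by the tool jog_arm, never from a script. Its argument "motion" is a list of rows, each a list of 4 numbers: the shift along the tool's x, y, z normalised to -1 to 1, where 1 is 100 mm, then the turn about the tool's y normalised to -1 to 1, where 1 is 0.5 rad. In form: [[dx, dy, dz, roll], ...]. A call has 1 to 8 rows; each row is the pose to reach, as a shift and turn from the pose measured when the call began, along the tool's axes at that moment; what a row does not reach only later rows make up. A row lasts 1/8 s, in which the tool goes at most 62.5 mm and 10.7 degrees, less where a joint would pass 70% of its speed; a pose out of reach is approached as far as the arm can. A call with a number of a shift or a turn outside -1 to 1 is refused whole. A call with a gripper value outside its range is refused whole. "jaw" is the gripper's target within -1 to 1 (shut at 1, half-way at 0, fully open at -1), set as the call begins (left out, the last holds). The fingers move at their own pace and stop on an object; the grip force is fixed at half the most. Time passes only in rows, so rows that repeat a pose let the fingers close. It gives the time, the measured TCP pose, the force and the opening at its end, in the units of the state.
- get_state(): the state, without advancing time (a new reading comes with each control period).
- capture(name): name is "side" or "top"; returns the picture (400x640x3 uint8, red, green, blue); there is no depth.
- camera_model(name): a dict with "vertical_fov" (degrees; the focal length in pixels is half the picture's height over the tangent of half this angle, whatever the lens; pixels are square), "cx", "cy" (the principal point, pixels), "pose" (4x4, takes a point from camera to world coordinates). Camera axes: x right, y up, looking along -z (the intrinsics and any distortion apply to the point x, -y, -z); pixel columns grow to the right and rows downward; lengths in m; the calibration is good to about 2 mm. A picture is of the moment at which its call begins. camera_model takes no time and is no camera call.
- manip.close_job(): hands the job in, once; it reports no verdict.
Trained networks look in the newest picture that a camera, given by its name, has taken for a name from the list of things; names that differ only in an ending like _2 or _b are one class to them, and where a whole thing is asked for, a point or a joint stands for the part that bears it (a point fixed in the world has none). Each returns a list of dicts, best first, with "conf" (0 to 1); they miss things now and then, are a little off and sometimes report something else, mostly with a low value. They report only what shows in the picture. A call takes as long as a camera call.
- search_frame(camera, label): "location" ([x, y, z] in m, in the coordinates of the camera as it stood for that picture, good to about 4 mm: the middle of the surface that is visible of it).
- silhouettes(camera, label): "region" (400x640 bool, what is visible of it).
- landmark_of(camera, label): "location" ([x, y, z] in m, in the coordinates of the camera as it stood for that picture, good to about 4 mm: a listed point, or the origin of a listed thing).
The state is a dict: "time": time; "joint_pos": joint angles; "qd": joint speeds; "joint_torque": joint torques, N m; "tool_pos": TCP position; "ee_rot": TCP orientation; "contact_force": force on the tool from outside, world axes, zero at the start; "ft_torque": the same for the moment, N m; "finger_gap": opening from 0.0 (shut) to 1.0 (fully open).
Only numpy, scipy, OpenCV 4.12 (cv2) and the standard library are available. Lean on these libraries where they do the work, as an engineer would, in place of code of your own. Each camera call takes 0.05 s, during which the arm holds its last target.

### The job

Three paint pots stand in the wooden caddy on the illustrator's desk. Lock the pot with the blue lid ring: twist its bayonet ring clockwise (seen from above) about a quarter turn, past the click until it is fully home, then let go. Leave the yellow and red lid rings as they are.

Things in the scene. Friction and masses are not known exactly. Their poses are not given: they have to be found in the camera images.
- ring_blue (a joint): Angle of the blue bayonet ring (84 mm across) on a white pot fixed to the caddy, rad: 0 unlocked, 1.5 locked (hard stop). Starts at 0; grows clockwise from above, about the vertical through the wing's centre. A spring catch resists with up to 0.17 N m and pushes the ring back if let go midway; it clicks over at 1.2 and beyond 1.25 drives the ring to the stop and holds it.
- wing_blue (a point): Middle of the upright grip wing on the blue ring, on its turning axis, 151 mm above the desk. The wing is a bar 60 mm long (along its own x), 16 mm wide, 34 mm tall; this point is 10 mm below its top, 24 mm above the ring's flat top. Turns with the ring: x along the wing, y across it (the way to pinch it), z up. White stripe on the +x half. Neighbouring pots are equally tall, their axes 130 mm or more away.
- ring_yellow (a joint): Angle of the same kind of ring on the pot with the yellow lid ring, rad, 0 unlocked to 1.5 locked. It starts unlocked (0 to 0.2), as that pot is still in use, and must be left so. Any of the three places in the caddy can hold any pot.
- ring_red (a joint): Angle of the same kind of ring on the pot with the red lid ring, rad. It starts locked (1.4 to 1.5) and must be left so.

How it is judged (in metres and radians):
At the end, for the whole second after the job is handed in: The blue ring is locked and still: turned beyond 1.4 rad of its 1.5 rad travel. The yellow ring is still unlocked (below 0.4 rad) and the red ring still locked (above 1.2 rad) (value of joint ring_blue above 1.4 rad and velocity of joint ring_blue below 0.05 rad/s and value of joint ring_yellow below 0.4 rad and value of joint ring_red above 1.2 rad); the robot touches nothing.
It fails at once if the yellow ring is turned towards locked (value of joint ring_yellow above 0.4 rad).
It fails at once if the red ring is turned towards unlocked (value of joint ring_red below 1.2 rad).
It also fails if it takes over 29 s, if anything falls off the work surface, if the arm or the gripper's body presses on something with over 40 N, if the wrist force passes 120 N, or if a joint passes its speed limit or range.

## Working session

There is one attempt and no reset: what is moved stays moved. The work goes in short steps, Python scripts to look and compute and a tool call to move; the robot and the scene stay as the last step left them, time stands still between calls to the robot, and variables do not carry over. Pictures are saved under pics/ and viewed, and the job is handed in when it is done.

Besides the shell and the picture viewer there is one more tool, called after "Call:" as name(argument=value, ...), one argument or row to a line, values as JSON. jog_arm: Moves the arm, as the interface text tells. Its arguments: {"type":"object","properties":{"motion":{"type":"array"},"jaw":{"type":"number"}},"required":["motion"]}

```bash
mkdir -p pics; cat > h.py <<'E'
import numpy as np, cv2
from workcell import *
def w(cam,p):
    P=np.array(camera_model(cam)["pose"]); return P[:3,:3]@np.array(p)+P[:3,3]
E
python3 - <<'E'
from h import *
s=get_state()
for k in s: print(k,np.round(s[k],3).tolist())
for c in ("top","side"):
    im=capture(c); cv2.imwrite(f"pics/{c}0.png",im[:,:,::-1])
    m=camera_model(c); print(c,m)
    for l in ("wing_blue",):
        for d in landmark_of(c,l): print(c,"lm",l,d["conf"],w(c,d["location"]).round(4))
    for l in ("ring_blue","ring_yellow","ring_red"):
        for d in search_frame(c,l): print(c,"sf",l,d["conf"],w(c,d["location"]).round(4))
E
```

```text
time 0.0
joint_pos [-67.792, 39.535, -11.144, 89.749, 9.011, 51.707, -12.324]
qd [-0.059, 0.009, -0.055, 0.029, -0.019, -0.102, 0.035]
joint_torque [-0.0, -53.96, -1.267, -15.854, 0.009, 0.009, 0.0]
tool_pos [0.216, 0.586, 0.212]
ee_rot [[0.346, -0.001, -0.938], [0.938, -0.002, 0.346], [-0.002, -1.0, -0.0]]
contact_force [-0.556, -0.255, 0.329]
ft_torque [-0.038, -0.039, -0.009]
finger_gap 0.996
top {'vertical_fov': 54.82828463475026, 'cx': 318.80430565896705, 'cy': 199.8642707091105, 'pose': array([[ 0.02247143,  0.99544695, -0.09263048,  0.51168884],
       [-0.9989669 ,  0.02601796,  0.03725862,  0.05242727],
       [ 0.03949903,  0.09169753,  0.99500321,  0.81404442],
       [ 0.        ,  0.        ,  0.        ,  1.        ]])}
top lm wing_blue 0.91 [ 0.5786 -0.082   0.1497]
top sf ring_blue 0.85 [ 0.5719 -0.0784  0.1277]
top sf ring_yellow 0.75 [0.543  0.1722 0.1235]
top sf ring_red 0.61 [0.5544 0.0482 0.1264]
side {'vertical_fov': 55.92601770578329, 'cx': 320.7938760164662, 'cy': 203.19923063914848, 'pose': array([[ 0.98619697,  0.12287599, -0.11098208,  0.51014607],
       [-0.16465135,  0.79853027, -0.57899856, -0.3378326 ],
       [ 0.01747753,  0.58927998,  0.80773984,  0.67284365],
       [ 0.        ,  0.        ,  0.        ,  1.        ]])}
side lm wing_blue 0.74 [ 0.5727 -0.0841  0.1553]
side sf ring_blue 0.97 [ 0.5737 -0.0932  0.1265]
side sf ring_yellow 0.91 [0.5427 0.1632 0.1263]
side sf ring_red 0.75 [0.5526 0.0359 0.1241]
```

View pics/top0.png

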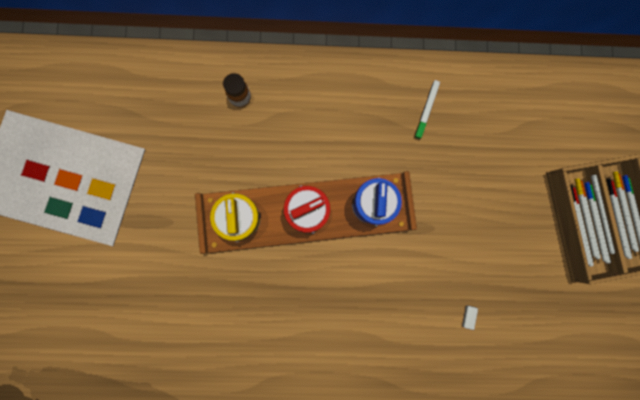

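View pics/side0.png

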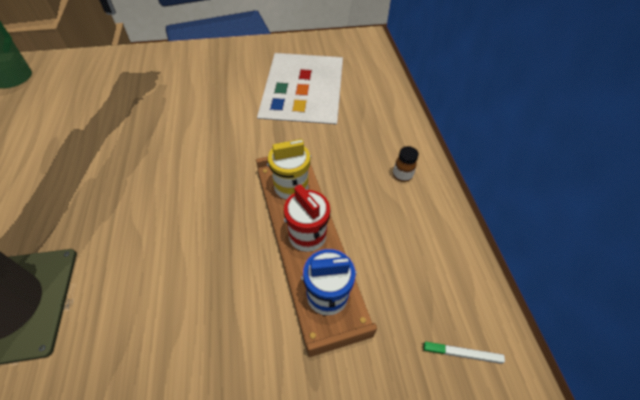

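```bash
python3 - <<'E'
from h import *
t=cv2.imread("pics/top0.png")[165:240,335:425]; s=cv2.imread("pics/side0.png")[240:325,285:375]
cv2.imwrite("pics/z.png",np.hstack([cv2.resize(t,(400,400*75//90),interpolation=2)[:333],cv2.resize(s,(400,378),interpolation=2)[:333]]))
def proj(c,p):
    m=camera_model(c);P=m["pose"];q=P[:3,:3].T@(np.array(p)-P[:3,3]);f=200/np.tan(np.radians(m["vertical_fov"]/2))
    return m["cx"]+f*q[0]/-q[2], m["cy"]-f*q[1]/-q[2]
def unp(c,u,v,z):
    m=camera_model(c);P=m["pose"];f=200/np.tan(np.radians(m["vertical_fov"]/2))
    d=P[:3,:3]@np.array([(u-m["cx"])/f,-(v-m["cy"])/f,-1]);return P[:3,3]+d*(z-P[2,3])/d[2]
for c in("top","side"):
    im=cv2.imread(f"pics/{c}0.png").astype(int);b,g,r=im[...,0],im[...,1],im[...,2]
    mk=((b>90)&(b>r+60)&(b>g+30)).astype(np.uint8)
    if c=="top": mk[:150]=0
    else: mk[:, 380:]=0; mk[:230]=0
    n,l,st,ce=cv2.connectedComponentsWithStats(mk)
    print(c,[(st[i].tolist(),ce[i].round(1).tolist()) for i in range(1,n) if st[i][4]>20])
    for p in ([.577,-.083,.151],): print(proj(c,p))
    cs=[i for i in range(1,n) if st[i][4]>20]
    o=np.zeros((400,640),np.uint8)
    for k,i in enumerate(cs):
        yx=np.argwhere(l==i); 
        (cc,wh,a)=cv2.minAreaRect(yx[:,::-1].astype(np.float32)); print(cc,wh,a)
        if c=="top":
            X=np.array([unp(c,u,v,.161) for v,u in yx]); X=X[:,:2]; ev,V=np.linalg.eigh(np.cov((X-X.mean(0)).T)); print(X.mean(0),V[:,1],np.degrees(np.arctan2(V[1,1],V[0,1])))
E
```

```text
top [([625, 176, 6, 16, 54], [627.0, 183.5]), ([355, 179, 46, 45, 787], [378.3, 201.2]), ([586, 182, 6, 16, 56], [588.5, 189.7]), ([79, 207, 26, 20, 328], [91.3, 216.7])]
(np.float64(382.3597244308735), np.float64(199.46723096328572))
(626.9268798828125, 183.51683044433594) (15.51530647277832, 3.522799015045166) 77.00537872314453
[ 0.61571476 -0.51563623] [-0.98657525 -0.16330731] -170.60108345781074
(377.5, 201.0) (44.0, 45.0) 90.0
[ 0.57286901 -0.07392927] [-0.97287146  0.23134633] 166.623651315172
(588.4706420898438, 189.61764526367188) (15.510529518127441, 3.4708876609802246) 77.47119140625
[ 0.60284931 -0.44519816] [-0.98482205 -0.17356706] -170.0047195824693
(91.30659484863281, 216.69625854492188) (22.482088088989258, 14.773942947387695) 15.52410888671875
[0.53465293 0.40440784] [0.24293922 0.97004151] 75.93991905023302
side [([304, 250, 51, 50, 1114], [328.2, 273.1])]
(np.float64(330.49974072082694), np.float64(265.80850391614194))
(329.0, 274.5) (49.0, 50.0) 90.0
```

View pics/z.png

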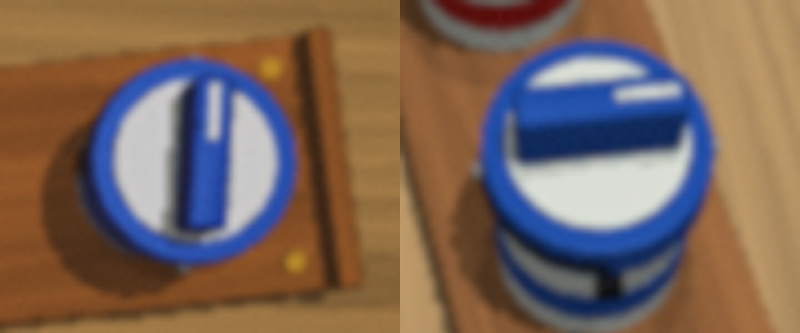

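```bash
cat >> h.py <<'E'
def proj(c,p):
    m=camera_model(c);P=m["pose"];q=P[:3,:3].T@(np.array(p)-P[:3,3]);f=200/np.tan(np.radians(m["vertical_fov"]/2))
    return m["cx"]+f*q[0]/-q[2], m["cy"]-f*q[1]/-q[2]
def unp(c,u,v,z):
    m=camera_model(c);P=m["pose"];f=200/np.tan(np.radians(m["vertical_fov"]/2))
    d=P[:3,:3]@np.array([(u-m["cx"])/f,-(v-m["cy"])/f,-1]);return P[:3,3]+d*(z-P[2,3])/d[2]
def draw(c,f,x,y,a,o,reg,k):
    im=cv2.resize(cv2.imread(f)[reg[1]:reg[3],reg[0]:reg[2]],None,fx=k,fy=k,interpolation=2)
    ca,sa=np.cos(a),np.sin(a)
    def pl(pts,col):
        q=np.array([proj(c,p) for p in pts]); q=((q-reg[:2]+.5)*k).astype(int); cv2.polylines(im,[q],True,col,1)
    for z in(.161,.127): pl([(x+ca*i*.03-sa*j*.008,y+sa*i*.03+ca*j*.008,z) for i,j in((1,1),(1,-1),(-1,-1),(-1,1))],(0,255,0))
    pl([(x+.042*np.cos(t),y+.042*np.sin(t),.127) for t in np.linspace(0,6.28,60)],(0,255,255)); cv2.imwrite(o,im); return im
E
python3 - <<'E'
from h import *
T=[unp("top",335+x/4.444,165+y/4.444,.161) for x,y in((192,77),(232,80),(222,230),(182,222))]
S=[unp("side",285+x/4.444,240+y/4.444,.161) for x,y in((115,92),(283,82),(285,107),(120,122))]
for n,X,e in(("T",T,((0,1),(3,2))),("S",S,None)):
    X=np.array(X)[:,:2];print(n,X.round(4).tolist(),X.mean(0))
for c,l in (("top",.127),("side",.127)):
    r=silhouettes(c,"ring_blue"); print(r[0]["conf"] if r else None)
    if r:
        m=r[0]["region"].astype(np.uint8); print(cv2.boundingRect(m))
Tm=np.array(T);d=(Tm[0]+Tm[1]-Tm[2]-Tm[3]);print(np.degrees(np.arctan2(d[1],d[0])))
Sm=np.array(S);d=(Sm[1]+Sm[2]-Sm[0]-Sm[3]);a=np.arctan2(d[1],d[0]);print(np.degrees(a))
xy=(Tm.mean(0)+Sm.mean(0))/2
A=draw("top","pics/top0.png",xy[0],xy[1],a,"pics/a.png",(335,165,425,240),4)
B=draw("side","pics/side0.png",xy[0],xy[1],a,"pics/b.png",(285,240,375,315),4)
cv2.imwrite("pics/ab.png",np.hstack([A,B]))
E
```

```text
T [[0.6054, -0.0735], [0.6047, -0.0891], [0.5465, -0.0856], [0.5492, -0.0701]] [ 0.5764543  -0.07961853]
S [[0.5479, -0.0749], [0.6053, -0.08], [0.604, -0.0894], [0.5479, -0.0862]] [ 0.57626943 -0.08264231]
0.83
(354, 178, 48, 46)
0.62
(303, 249, 52, 53)
-3.4580332178275275
-4.2241059931557485
```

View pics/ab.png

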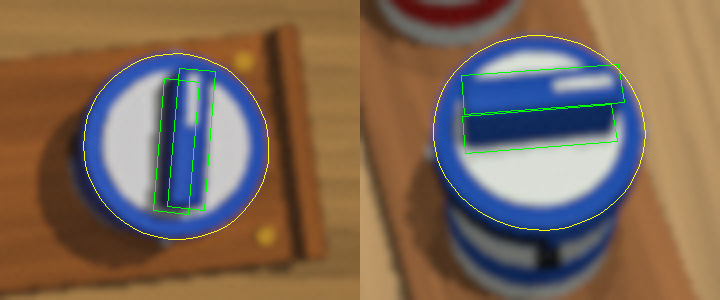

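Call:
jog_arm(
  motion=[
    [-0.25,0,-0.27,0],
    [-0.55,0,-0.6,0],
    [-0.8,0,-0.85,0],
    [-0.9,0,-1,0],
    [-0.9,0,-1,0],
  ],
  jaw=-0.4,
)

```text
time: 1.23
tool_pos: [0.2802, 0.4671, 0.2129]
ee_rot: [[0.348, 0.001, -0.937], [0.937, 0.001, 0.348], [0.001, -1.0, -0.0]]
contact_force: [-0.2, -0.2, 0.1]
finger_gap: 0.698
```

Call:
jog_arm(
  motion=[
    [-0.3,0,-0.3,0],
    [-0.6,0,-0.65,0],
    [-0.9,0,-1,0],
    [-0.9,0,-1,0],
  ],
)

```text
time: 1.72
tool_pos: [0.3442, 0.3461, 0.2128]
ee_rot: [[0.353, 0.001, -0.936], [0.936, -0.001, 0.353], [-0.0, -1.0, -0.001]]
contact_force: [-0.4, 0.1, -0.1]
finger_gap: 0.699
```

Call:
jog_arm(
  motion=[
    [-0.3,0,-0.3,0],
    [-0.6,0,-0.65,0],
    [-0.9,0,-1,0],
    [-0.9,0,-1,0],
  ],
)

```text
time: 2.22
tool_pos: [0.4079, 0.2256, 0.2129]
ee_rot: [[0.357, 0.002, -0.934], [0.934, -0.001, 0.357], [0.0, -1.0, -0.002]]
contact_force: [-0.3, 0.5, 0.2]
finger_gap: 0.696
```

Call:
jog_arm(
  motion=[
    [-0.3,0,-0.3,0],
    [-0.6,0,-0.65,0],
    [-0.9,0,-1,0],
    [-0.9,0,-1,0],
  ],
)

```text
time: 2.72
tool_pos: [0.4713, 0.1052, 0.2131]
ee_rot: [[0.36, 0.004, -0.933], [0.933, -0.0, 0.36], [0.001, -1.0, -0.004]]
contact_force: [-0.6, 1.0, 0.2]
finger_gap: 0.697
```

Call:
jog_arm(
  motion=[
    [-0.3,0,-0.3,0],
    [-0.6,0,-0.65,0],
    [-0.9,0,-1,0],
    [-0.9,0,-1,0],
    [-0.9,0,-1,0],
  ],
)

```text
time: 3.35
tool_pos: [0.5324, -0.0113, 0.2133]
ee_rot: [[0.357, 0.004, -0.934], [0.934, 0.002, 0.357], [0.003, -1.0, -0.003]]
contact_force: [-0.8, -0.2, -0.3]
finger_gap: 0.701
```

Call:
jog_arm(
  motion=[
    [-0.2,0,-0.3,-0.2],
    [-0.49,0,-0.64,-0.4],
    [-0.49,0,-0.64,-0.59],
    [-0.49,0,-0.64,-0.59],
    [-0.49,0,-0.64,-0.59],
  ],
)

```text
time: 3.98
tool_pos: [0.5745, -0.0773, 0.2135]
ee_rot: [[0.068, 0.004, -0.998], [0.998, 0.003, 0.068], [0.004, -1.0, -0.004]]
contact_force: [0.3, -0.3, -0.4]
finger_gap: 0.701
```

```bash
python3 - <<'E'
from h import *
s=get_state(); print(s["joint_pos"],s["tool_pos"],s["ee_rot"])
t=capture("top");cv2.imwrite("pics/t1.png",t[:,:,::-1]);t=capture("side");cv2.imwrite("pics/s1.png",t[:,:,::-1])
A=draw("top","pics/t1.png",.575,-.080,np.radians(-4),"pics/a.png",(305,140,455,270),3)
B=draw("side","pics/s1.png",.575,-.080,np.radians(-4),"pics/b.png",(255,190,365,320),3)
cv2.imwrite("pics/ab1.png",np.hstack([A,B]))
E
```

```text
[ 15.58056758  36.70700762 -21.02767013  97.59819371  16.38790286
  48.51565316  73.59702296] [ 0.57453804 -0.07725477  0.21349797] [[ 0.06767594  0.00389228 -0.99769976]
 [ 0.99770105  0.00329138  0.06768887]
 [ 0.00354727 -0.99998701 -0.00366059]]
```

View pics/ab1.png

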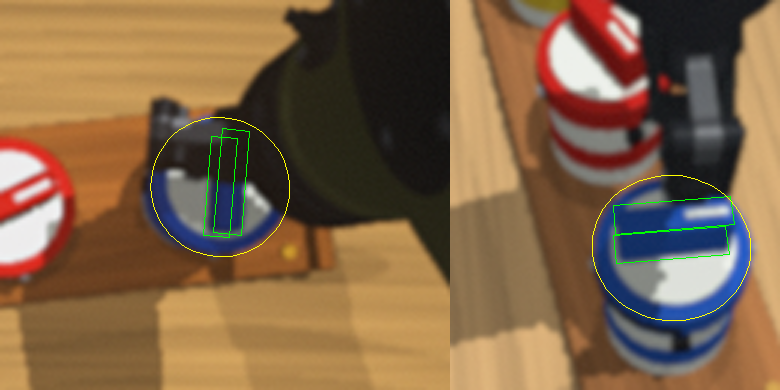

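Call:
jog_arm(
  motion=[
    [-0.02,0.2,0,0],
    [-0.02,0.4,0,0],
    [-0.02,0.6,0,0],
    [-0.02,0.7,0,0],
    [-0.02,0.7,0,0],
  ],
)

```text
time: 4.7
tool_pos: [0.5743, -0.0796, 0.1432]
ee_rot: [[0.068, 0.003, -0.998], [0.998, 0.003, 0.068], [0.003, -1.0, -0.003]]
contact_force: [0.0, -0.6, 0.1]
finger_gap: 0.702
```

```bash
python3 - <<'E'
from h import *
t=capture("top");cv2.imwrite("pics/t2.png",t[:,:,::-1]);t=capture("side");cv2.imwrite("pics/s2.png",t[:,:,::-1])
A=draw("top","pics/t2.png",.575,-.080,np.radians(-4),"pics/a.png",(305,140,455,270),3)
B=draw("side","pics/s2.png",.575,-.080,np.radians(-4),"pics/b.png",(255,190,365,320),3)
cv2.imwrite("pics/ab2.png",np.hstack([A,B]))
E
```

```text
(no output)
```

View pics/ab2.png

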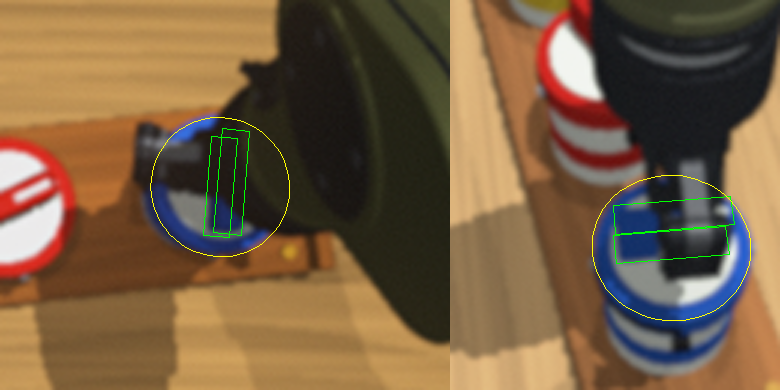

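Call:
jog_arm(
  motion=[
    [0,0,0,0],
    [0,0,0,0],
    [0,0,0,0],
    [0,0,0,0],
    [0,0,0,0],
    [0,0,0,0],
  ],
  jaw=1,
)

```text
time: 5.55
tool_pos: [0.5752, -0.0798, 0.1441]
ee_rot: [[0.068, 0.005, -0.998], [0.998, 0.003, 0.068], [0.003, -1.0, -0.005]]
contact_force: [-0.6, 0.4, -0.0]
finger_gap: 0.004
```

```bash
python3 - <<'E'
from h import *
s=get_state();print(s["finger_gap"],s["joint_pos"])
t=capture("top");cv2.imwrite("pics/t3.png",t[:,:,::-1]);t=capture("side");cv2.imwrite("pics/s3.png",t[:,:,::-1])
A=cv2.resize(t[150:330,230:410,::-1],None,fx=3,fy=3,interpolation=2)
cv2.imwrite("pics/b3.png",A)
print(proj("side",s["tool_pos"]),proj("top",s["tool_pos"]))
for c in("side","top"):
    for d in landmark_of(c,"wing_blue"): print(c,d["conf"],w(c,d["location"]).round(4))
E
```

```text
0.004460885111894041 [ 14.35619251  41.87593853 -18.74438275 101.40290963  19.42248828
  39.6102337   71.1364304 ]
(np.float64(328.8120920282239), np.float64(266.12040613429514)) (np.float64(379.7319981064872), np.float64(200.8023033962402))
side 0.8 [ 0.5739 -0.0827  0.1567]
top 0.91 [ 0.5774 -0.0795  0.1545]
```

View pics/b3.png

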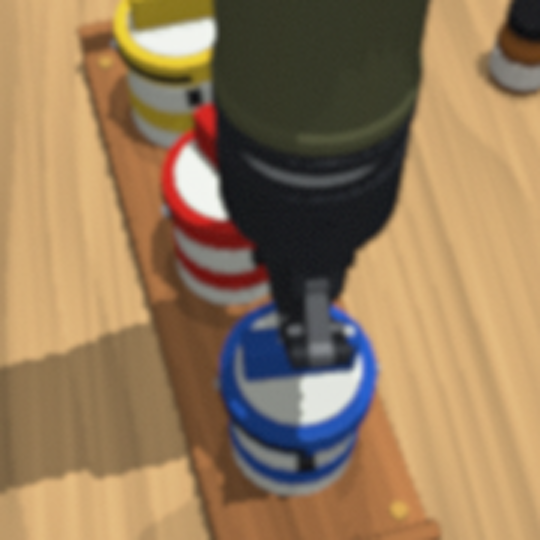

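View pics/t3.png

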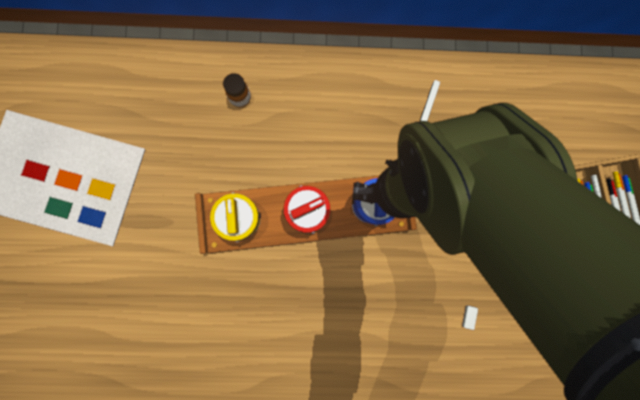

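```bash
python3 - <<'E'
from h import *
s=get_state();R=np.array(s["ee_rot"]);p=np.array(s["tool_pos"])
for c,f,reg in(("side","pics/s3.png",(280,215,380,315)),("top","pics/t3.png",(330,150,430,250)),("side","pics/s2.png",(280,215,380,315)),("top","pics/t2.png",(330,150,430,250))):
    k=4;im=cv2.resize(cv2.imread(f)[reg[1]:reg[3],reg[0]:reg[2]],None,fx=k,fy=k,interpolation=2)
    im=np.clip(im.astype(float)*1.6+20,0,255).astype(np.uint8)
    for i,h in ((3,0.0),(2,.042*.7)):
        pass
    g=.03 if "2" in f else 0.
    for sg in(-1,1):
      for yy in(.008,-.04):
        q=np.array([proj(c,p+R@np.array([sg*(g+a),yy,b])) for a,b in((0,-.011),(0,.011),(.014,.011),(.014,-.011))])
        cv2.polylines(im,[((q-reg[:2]+.5)*k).astype(int)],True,(0,255,0) if sg>0 else (0,200,255),1)
    cv2.imwrite("pics/d%s%s.png"%(c,"2" if "2" in f else "3"),im)
a=[cv2.imread(f"pics/d{c}{n}.png") for n in"23" for c in("side","top")]
cv2.imwrite("pics/d.png",cv2.resize(np.vstack([np.hstack(a[:2]),np.hstack(a[2:])]),(600,600),interpolation=3))
cv2.imwrite("pics/d3.png",np.hstack(a[2:]))
cv2.imwrite("pics/d2.png",np.hstack(a[:2]))
print(unp("side",336,270,.136),unp("side",336,270,.163))
E
```

```text
[ 0.58612105 -0.08413552  0.136     ] [ 0.58229996 -0.09689496  0.163     ]
```

View pics/d2.png

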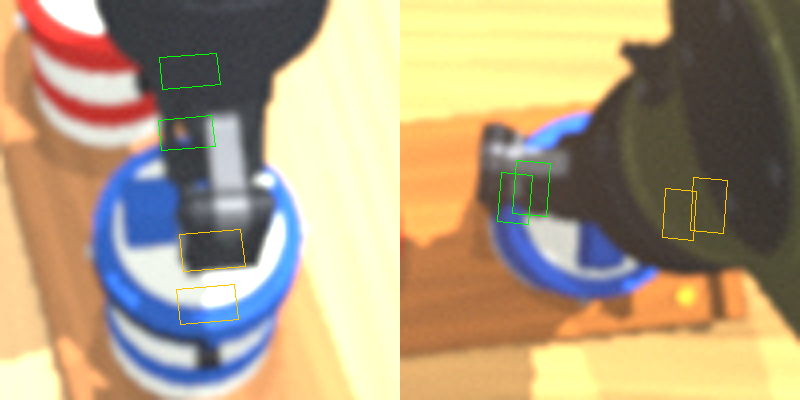

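View pics/d3.png

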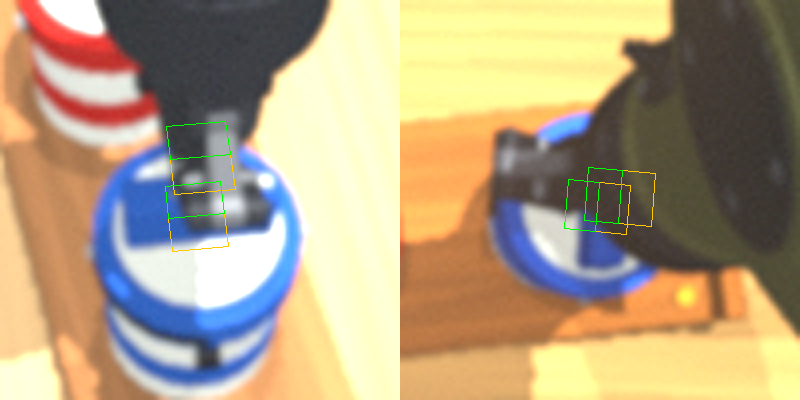

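Call:
jog_arm(
  motion=[
    [0,0.02,0,0],
    [0,0.02,0,0],
  ],
)

```text
time: 6.0
tool_pos: [0.5754, -0.0798, 0.1426]
ee_rot: [[0.068, 0.006, -0.998], [0.998, 0.002, 0.068], [0.003, -1.0, -0.005]]
contact_force: [-0.9, 0.1, 4.9]
finger_gap: 0.003
```

Call:
jog_arm(
  motion=[
    [0,-0.2,0,0],
    [0,-0.4,0,0],
    [0,-0.4,0,0],
    [0,-0.4,0,0],
  ],
)

```text
time: 6.5
tool_pos: [0.5746, -0.08, 0.1817]
ee_rot: [[0.068, 0.004, -0.998], [0.998, 0.002, 0.068], [0.003, -1.0, -0.004]]
contact_force: [-0.6, -0.4, -0.6]
finger_gap: -0.002
```

```bash
cat > v.py <<'E'
import sys
from h import *
n=sys.argv[1]
s=get_state();R=np.array(s["ee_rot"]);p=np.array(s["tool_pos"]);print(s["time"],p.round(4))
a=[]
for c in("side","top"):
    im=capture(c)[:,:,::-1].copy();cv2.imwrite(f"pics/{c}{n}.png",im)
    t=proj(c,p);reg=np.array([int(t[0])-50,int(t[1])-50]);k=4
    im=cv2.resize(im[reg[1]:reg[1]+100,reg[0]:reg[0]+100],None,fx=k,fy=k,interpolation=2)
    im=np.clip(im.astype(float)*1.6+20,0,255).astype(np.uint8)
    q=np.array([proj(c,p+R@np.array([x,.008,z])) for x,z in((-.01,0),(.01,0),(0,0),(0,-.011),(0,.011))])
    q=((q-reg+.5)*k).astype(int)
    cv2.line(im,tuple(q[0]),tuple(q[1]),(0,0,255),1);cv2.line(im,tuple(q[3]),tuple(q[4]),(0,255,0),1)
    a.append(im); print(c,reg)
cv2.imwrite(f"pics/v{n}.png",np.hstack(a))
E
python3 v.py 4
```

```text
6.5 [ 0.5746 -0.08    0.1817]
side [279 204]
top [334 149]
```

View pics/v4.png

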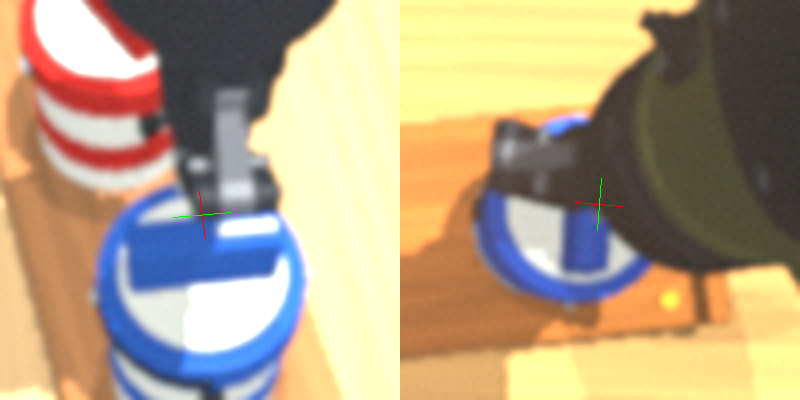

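Call:
jog_arm(
  motion=[
    [0,0,0,0.35],
    [0,0,0,0.7],
    [0,0,0,1],
    [0,0,0,1],
  ],
)

```text
time: 7.1
tool_pos: [0.574, -0.0797, 0.1808]
ee_rot: [[0.536, 0.002, -0.844], [0.844, 0.002, 0.536], [0.003, -1.0, -0.001]]
contact_force: [0.6, 0.3, 0.0]
finger_gap: 0.001
```

Call:
jog_arm(
  motion=[
    [0,0,0,0.35],
    [0,0,0,0.7],
    [0,0,0,1],
    [0,0,0,1],
  ],
)

```text
time: 7.6
tool_pos: [0.5738, -0.0796, 0.1804]
ee_rot: [[0.873, 0.001, -0.487], [0.487, 0.002, 0.873], [0.002, -1.0, 0.001]]
contact_force: [0.1, 0.0, 0.3]
finger_gap: 0.001
```

Call:
jog_arm(
  motion=[
    [0,0,0,0.35],
    [0,0,0,0.7],
    [0,0,0,1],
    [0,0,0,1],
  ],
)

```text
time: 8.1
tool_pos: [0.5736, -0.0795, 0.1801]
ee_rot: [[1.0, 0.001, -0.014], [0.014, 0.001, 1.0], [0.001, -1.0, 0.001]]
contact_force: [-0.5, 0.3, 0.1]
finger_gap: 0.003
```

```bash
python3 v.py 5; python3 -c "
from h import *
print(get_state()['joint_pos'])"
```

```text
8.1 [ 0.5736 -0.0795  0.1801]
side [278 205]
top [333 149]
[  0.49912208  38.30294746   4.95725696 100.38355001  -4.80069752
  41.46731073   8.76940724]
```

View pics/v5.png

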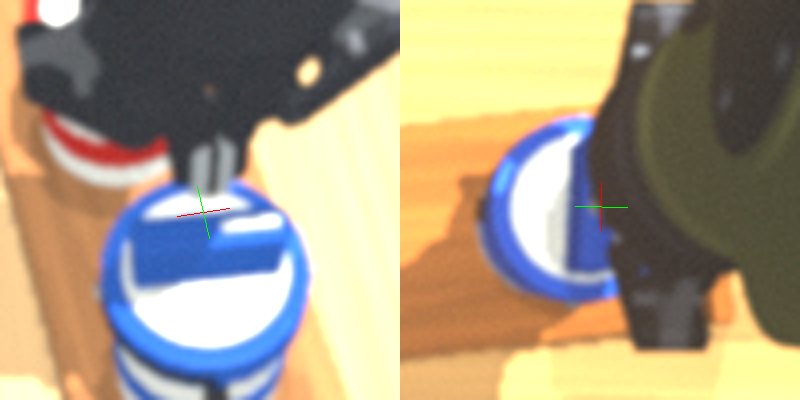

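View pics/side5.png

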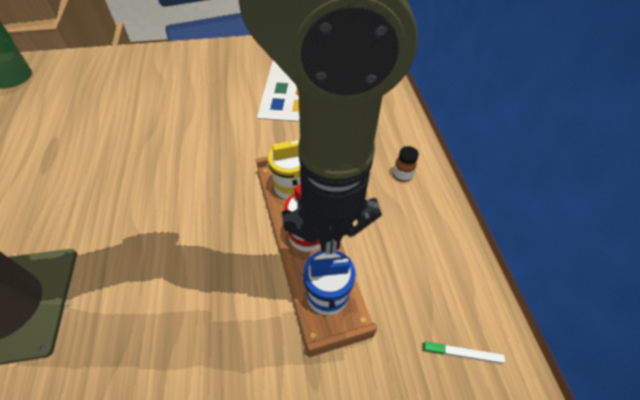

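Call:
jog_arm(
  motion=[
    [0,0,0,-0.35],
    [0,0,0,-0.7],
    [0,0,0,-1],
    [0,0,0,-1],
  ],
  jaw=-0.2,
)

```text
time: 8.7
tool_pos: [0.5736, -0.0798, 0.1802]
ee_rot: [[0.871, 0.001, -0.492], [0.492, 0.002, 0.871], [0.002, -1.0, 0.002]]
contact_force: [0.3, 0.1, 0.9]
finger_gap: 0.603
```

Call:
jog_arm(
  motion=[
    [0,0,0,-0.35],
    [0,0,0,-0.7],
    [0,0,0,-1],
    [0,0,0,-1],
  ],
)

```text
time: 9.2
tool_pos: [0.5736, -0.08, 0.1802]
ee_rot: [[0.53, 0.001, -0.848], [0.848, 0.003, 0.53], [0.003, -1.0, 0.001]]
contact_force: [0.5, 0.1, -0.0]
finger_gap: 0.604
```

Call:
jog_arm(
  motion=[
    [0,0,0,-0.35],
    [0,0,0,-0.7],
    [0,0,0,-1],
    [0,0,0,-1],
  ],
)

```text
time: 9.7
tool_pos: [0.5734, -0.0801, 0.18]
ee_rot: [[0.064, 0.001, -0.998], [0.998, 0.003, 0.064], [0.003, -1.0, -0.001]]
contact_force: [0.3, -0.2, 0.4]
finger_gap: 0.597
```

Call:
jog_arm(
  motion=[
    [0,0.15,0.01,0],
    [0,0.3,0.02,0],
    [0,0.4,0.02,0],
    [0,0.45,0.02,0],
    [0,0.45,0.02,0],
  ],
)

```text
time: 10.32
tool_pos: [0.5713, -0.0797, 0.1346]
ee_rot: [[0.064, 0.0, -0.998], [0.998, 0.003, 0.064], [0.003, -1.0, 0.0]]
contact_force: [0.7, -1.1, 0.0]
finger_gap: 0.602
```

Call:
jog_arm(
  motion=[
    [0,0.04,0,0],
    [0,0.08,0,0],
    [0,0.12,0,0],
    [0,0.12,0,0],
  ],
)

```text
time: 10.82
tool_pos: [0.5711, -0.0797, 0.1223]
ee_rot: [[0.064, -0.001, -0.998], [0.998, 0.003, 0.064], [0.003, -1.0, 0.001]]
contact_force: [0.5, -0.5, 0.3]
finger_gap: 0.598
```

```bash
python3 v.py 6
```

```text
10.825 [ 0.5711 -0.0797  0.1223]
side [275 222]
top [327 154]
```

View pics/v6.png

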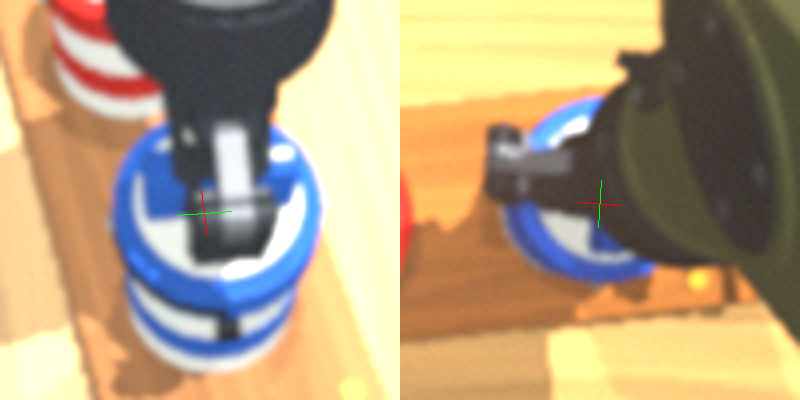

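Call:
jog_arm(
  motion=[
    [0,0.04,0,0],
    [0,0.04,0,0],
    [0,0.04,0,0],
  ],
)

```text
time: 11.3
tool_pos: [0.5714, -0.0797, 0.1186]
ee_rot: [[0.064, 0.0, -0.998], [0.998, 0.003, 0.064], [0.003, -1.0, 0.0]]
contact_force: [0.1, 0.6, -0.2]
finger_gap: 0.602
```

Call:
jog_arm(
  motion=[
    [0,0,0,0],
    [0,0,0,0],
    [0,0,0,0],
    [0,0,0,0],
    [0,0,0,0],
    [0,0,0,0],
  ],
  jaw=1,
)

```text
time: 12.05
tool_pos: [0.5713, -0.0808, 0.1189]
ee_rot: [[0.064, 0.0, -0.998], [0.998, 0.002, 0.064], [0.002, -1.0, -0.0]]
contact_force: [-1.8, -3.4, 5.2]
finger_gap: 0.17
```

Call:
jog_arm(
  motion=[
    [0,0,0,0.2],
    [0,0,0,0.4],
    [0,0,0,0.6],
    [0,0,0,0.6],
  ],
)

```text
time: 12.55
tool_pos: [0.5716, -0.0795, 0.1189]
ee_rot: [[0.354, 0.001, -0.935], [0.935, 0.003, 0.354], [0.003, -1.0, 0.0]]
contact_force: [-1.2, 0.6, 2.2]
finger_gap: 0.173
```

Forces stay low; continuing.

Call:
jog_arm(
  motion=[
    [0,0,0,0.25],
    [0,0,0,0.5],
    [0,0,0,0.75],
    [0,0,0,1],
    [0,0,0,1],
  ],
)

```text
time: 13.18
tool_pos: [0.573, -0.0776, 0.1189]
ee_rot: [[0.756, 0.003, -0.654], [0.654, 0.005, 0.756], [0.005, -1.0, 0.002]]
contact_force: [2.7, 4.2, -0.7]
finger_gap: 0.171
```

Call:
jog_arm(
  motion=[
    [0,0,0,0.25],
    [0,0,0,0.5],
    [0,0,0,0.75],
    [0,0,0,1],
    [0,0,0,1],
  ],
)

```text
time: 13.8
tool_pos: [0.5751, -0.0766, 0.119]
ee_rot: [[0.976, 0.007, -0.215], [0.215, 0.006, 0.976], [0.008, -1.0, 0.004]]
contact_force: [5.3, 1.4, -2.3]
finger_gap: 0.173
```

```bash
python3 v.py 7; python3 -c "
from h import *
s=get_state();print(s['joint_pos'],s['ft_torque'],s['contact_force'])"
```

```text
13.8 [ 0.5751 -0.0766  0.119 ]
side [277 221]
top [325 152]
[  1.92440911  43.19223028   2.26972523 103.30370763  -3.47962586
  33.20510522  18.9942922 ] [ 0.27548104 -1.00929393 -0.0116059 ] [ 5.15003303  2.11707394 -3.27970331]
```

View pics/v7.png

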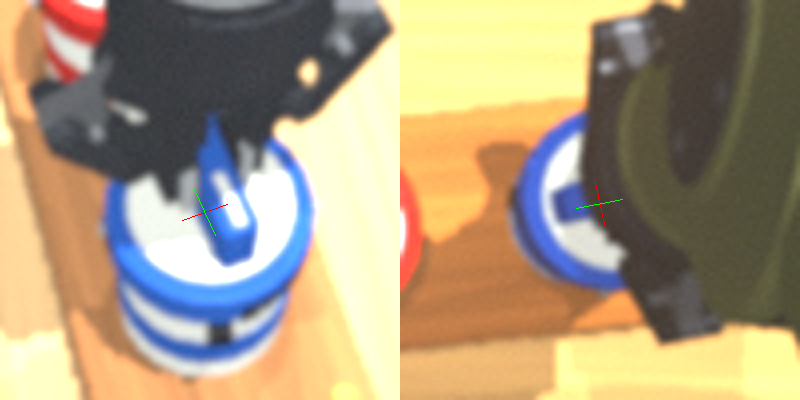

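Call:
jog_arm(
  motion=[
    [0,0,0,0.15],
    [0,0,0,0.3],
    [0,0,0,0.42],
    [0,0,0,0.46],
    [0,0,0,0.46],
  ],
)

```text
time: 14.52
tool_pos: [0.5761, -0.0764, 0.119]
ee_rot: [[1.0, 0.009, 0.006], [-0.006, 0.005, 1.0], [0.009, -1.0, 0.005]]
contact_force: [5.1, 0.6, -1.8]
finger_gap: 0.174
```

Call:
jog_arm(
  motion=[
    [0,0,0,0],
    [0,0,0,0],
    [0,0,0,0],
    [0,0,0,0],
  ],
  jaw=-0.2,
)

```text
time: 15.02
tool_pos: [0.5756, -0.0766, 0.1189]
ee_rot: [[1.0, 0.008, 0.007], [-0.007, 0.005, 1.0], [0.008, -1.0, 0.005]]
contact_force: [0.6, 0.2, 0.2]
finger_gap: 0.604
```

Call:
jog_arm(
  motion=[
    [0,-0.2,0,0],
    [0,-0.4,0,0],
    [0,-0.7,0,0],
    [0,-1,0,0],
    [0,-1,0,0],
  ],
)

```text
time: 15.65
tool_pos: [0.5763, -0.0775, 0.2213]
ee_rot: [[1.0, 0.013, 0.007], [-0.007, 0.005, 1.0], [0.013, -1.0, 0.005]]
contact_force: [0.6, -0.9, -0.5]
finger_gap: 0.596
```

Call:
jog_arm(
  motion=[
    [0,-0.3,-0.4,0],
    [0,-0.4,-0.8,0],
    [0,-0.4,-1,0],
    [0,-0.4,-1,0],
  ],
)

```text
time: 16.15
tool_pos: [0.574, -0.1786, 0.2594]
ee_rot: [[1.0, 0.01, 0.01], [-0.01, 0.005, 1.0], [0.01, -1.0, 0.005]]
contact_force: [-0.2, 0.2, -0.4]
finger_gap: 0.6
```

```bash
python3 - <<'E'
from h import *
s=get_state();print(s["time"],s["contact_force"])
a=[]
for c,reg in(("side",(250,120,400,330)),("top",(190,150,430,260))):
    im=capture(c)[:,:,::-1].copy();cv2.imwrite(f"pics/{c}8.png",im)
    a.append(cv2.resize(im[reg[1]:reg[3],reg[0]:reg[2]],(390,390*(reg[3]-reg[1])//(reg[2]-reg[0])),interpolation=2))
    print([ (d["conf"],w(c,d["location"]).round(3)) for d in landmark_of(c,"wing_blue")])
h=max(i.shape[0] for i in a);a=[np.pad(i,((0,h-i.shape[0]),(0,0),(0,0))) for i in a]
cv2.imwrite("pics/f.png",np.hstack(a))
E
```

```text
16.15 [-0.22344672  0.17880748 -0.40240405]
[(0.74, array([ 0.571, -0.082,  0.155]))]
[(0.88, array([ 0.577, -0.081,  0.151]))]
```

View pics/f.png

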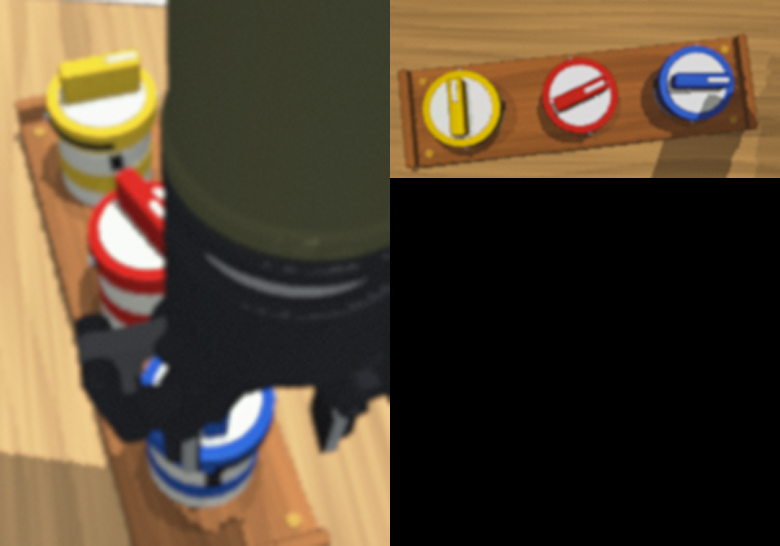

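```bash
python3 - <<'E'
from h import *
im=cv2.imread("pics/top8.png").astype(int);b,g,r=im[...,0],im[...,1],im[...,2]
c=np.array(proj("top",(.575,-.08,.161)))
for f in("0","8"):
    im=cv2.imread(f"pics/top{f}.png").astype(int);b,r=im[...,0],im[...,2]
    yy,xx=np.mgrid[:400,:640];m=((b-r)>60)&(np.hypot(xx-c[0]+2,yy-c[1])<16)
    X=np.array([unp("top",u,v,.161)[:2] for v,u in np.argwhere(m)]);e,V=np.linalg.eigh(np.cov(X.T));print(f,m.sum(),np.degrees(np.arctan(V[1,1]/V[0,1])),e)
manip.close_job()
E
```

```text
0 234 -2.0625266522024734 [2.04662805e-05 2.21217064e-04]
8 243 -88.27308791031456 [2.16131142e-05 2.13178322e-04]
the job is handed in; nothing more can be done
```

I gripped the blue ring's wing, turned it clockwise about 86.5° (1.51 rad), past the click to the stop, then let go, backed off and handed the job in at about 16.3 s. No verdict was reported.

**Last checks:**
- **Blue ring:** the top picture shows the wing going from -2.1° to -88.3°, a turn of about 1.50 rad. I did not measure separately that it was still, but nothing held it and the turn is well past the catch.
- **Other rings:** yellow and red look the same in the top view before and after; I judged this by eye and did not measure their angles.
- **Contact:** the gripper is open and clear, with wrist force about 0.5 N. It never read more than about 6 N while gripping and turning.

**What went wrong or disagreed:**
- **First grasp missed:** the fingers shut just above the wing and touched its top with about 5 N. The fingertips were really about 25 mm higher than the reported tool position implied. Both the touch and the pictures showed this, and I do not know the cause. The second grasp, about 25 mm lower, held with the jaws about 14.5 mm apart on the 16 mm wing.
- **Sideways drift:** the tool moved about 5 mm sideways during the twist, so the grip was slightly off the turning axis.

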